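# Switch the ball feeder to its right-hand chute

### The job

Only pushing with the fingertips, without lifting anything, slide the green tray along its track to the robot's right until it is home against the red end stop. Then push the yellow end of the seesaw gate down so that it rocks over its pivot and stays over, and let all three steel balls run down the right chute into the tray. Do not touch the balls, push gently, and leave everything else on the bench where it is.

Things in the scene. Friction and masses are not known exactly. Their poses are not given: they have to be found in the camera images.
- feeder: Fixed sorting feeder on a red-brown board (325 x 360 x 12 mm, top 12 mm above the bench). Origin on the bench under the middle of the gate's pivot; x points down the chutes, away from the robot, y left, z up; turned a little each time. Board: x -120 to 205, y -160 to 200 mm. Two aluminium chutes along x, centred at y = 65 (left) and -65 mm (right).
- pivot (a point): Middle of the seesaw's pivot, 135 mm above the bench, on a blue post 26 mm wide (y), 38 mm long (x), top at 142 mm, between the chutes. The pivot line runs along the feeder's x. The brass weight on the beam, 32 mm wide, reaches 45 mm above the pivot.
- end_stop (a point): Middle of the top edge of the red end stop's face (38 mm above the bench) at the track's right end, feeder x 142, y -115 mm. The track: two steel rails along the feeder's y, 6 mm wide, tops 22 mm above the bench, centred at feeder x = 86 and 198 mm, open at the left end.
- seesaw (a joint): Seesaw gate's angle, rad, -0.22 to +0.22 (end stops). Negative: yellow (left) end up, right chute's blade down and holding the balls (the start). Positive: yellow end down, blue (right) end up, right chute open. Top-heavy: it drops by itself to whichever side of 0 it is past and stays there. Moves easily, under 1 N on a pad.
- yellow_pad (a point): Centre of the upper face of the yellow finger pad, 36 x 34 mm (x, y), on the left end of the seesaw beam, 92 mm left of the pivot line. About 160 mm above the bench when up, 121 mm when fully down; the pad's face tilts with the beam.
- blue_pad (a point): The same on the right end of the beam (blue pad), 92 mm right of the pivot; about 121 mm above the bench at the start.
- tray: Loose green open tray, 100 x 100 mm, 36 mm high, walls and floor 4 mm, 0.18 to 0.35 kg. Origin at the centre of its underside; it stands on the board in the track (3 mm play at each rail), axes along the feeder's; it slides only along the feeder's y. It starts at the left, 115 to 160 mm from its home place.
- tray_home (a point): Point on the board's top where the tray's origin lies when the tray is pushed home against the red end stop, under the right chute's mouth. Axes as the feeder's.
- right_mouth (a point): Middle of the right chute's floor at its open lower end, 62 mm above the bench. Each chute is 200 mm long, 32 mm wide outside, 26 mm inside, with 14 mm walls, and slopes 8 degrees; its upper end is at feeder x = -100 mm, floor 90 mm above the bench. It overhangs the tray by 8 mm.
- ball0_center (a point): Centre of steel ball 1 of 3 (18 mm in diameter, 24 g), waiting in a row in the right chute behind the lowered blade; number 1 is the lowest.
- ball1_center (a point): Centre of steel ball 2 of 3 (18 mm in diameter, 24 g), waiting in a row in the right chute behind the lowered blade; number 1 is the lowest.
- ball2_center (a point): Centre of steel ball 3 of 3 (18 mm in diameter, 24 g), waiting in a row in the right chute behind the lowered blade; number 1 is the lowest.
- dapping_block: Steel doming block, 55 mm cube, 1.1 kg; a bystander, to be left alone. Origin under its middle.
- punch: Dark steel punch standing upright, 22 mm wide, 75 mm tall; a bystander, to be left alone. Origin under its middle.
- tin: Round red tin, 94 mm wide, 50 mm tall with its knob; a bystander, to be left alone. Origin under its middle.
- rivet_jar: Jar with a steel cap, 56 mm wide, 70 mm tall; a bystander, to be left alone. Origin under its middle.
- mallet: Wooden hammer lying flat; a bystander, to be left alone. Origin under its middle.
- blanks: Short round aluminium slug, 24 mm wide, 15 mm tall, standing on the board between the chutes behind the post; a bystander, to be left alone. Origin under its middle.
- screwdriver: Screwdriver with an orange handle, lying; a bystander, to be left alone. Origin under its middle.

How it is judged:
By the outcome, as a careful person would: the job done as asked, in the order asked, and still so for the second after the job is handed in, with the robot touching nothing.
It also fails if it takes over 48 s, if anything falls off the work surface, if the arm or the gripper's body presses on something with over 40 N, if the wrist force passes 120 N, or if a joint passes its speed limit or range.

### The arm

A 6-joint arm with a two-finger parallel gripper is mounted at the origin on the work surface. World frame = base frame: x ahead of the robot, y to its left, z up, the work surface at z = 0. Lengths are in m, angles in rad, forces in N, time in s.
With the tool pointing down it reaches from about 0.35 to 0.85 m from the base axis. Payload 8.1 kg.
Tool frame: the origin (TCP) lies midway between the tips of the shut fingers; the grasp point (between the pads) lies ctrl.pinch_z behind it (ctrl.pinch_z is the distance from the TCP to the grasp point, in m); z points along the fingers, y is the line along which they close (so a half turn about z gives the same grasp; the last joint's range is limited). The gripper opens to 85 mm and grips with 20 to 120 N. Pads are 22 mm wide; open, the fingers measure 114 mm over their backs; the gripper's body (76 mm by 85 mm) begins 54 mm behind the grasp point. The pads swing forward as they close: fully open they stand 13 mm farther back than shut.
Start: joints at [-0.085, 0.13, 1.488, -0, 1.523, -0.085], TCP at [0.6, 0, 0.231] pointing down, gripper open.
Joint ranges: [-2.96, 2.96], [-0.89, 2.26], [0.02, 2.5], [-1.34, 4.48], [0, 2.73], [-2.66, 2.66]. Speed limits (rad/s): [2.39, 2.39, 2.79, 3.14, 3.14, 3.14].

### API

Orientations are given as a 3x3 rotation matrix whose columns are the frame's x, y, z axes.
In Python, from cell import ctrl, camrig, job gives the robot as it stands (ctrl), with the cameras (camrig) and the job (job).
- The arm moves only by the tool shift_gripper, called after "Request:" as name(argument=value, ...) on one line, values as JSON. Schema: {"type":"object","properties":{"deltas":{"type":"array","items":{"type":"array","items":{"type":"number"},"minItems":7,"maxItems":7},"minItems":1,"maxItems":8},"grip_force":{"type":"number"},"only":{"type":"string"},"quiet":{"type":"boolean"},"lines":{"type":"string"}},"required":["deltas"],"additionalProperties":false}. deltas is a list of rows, 1 to 8 of them, each of 7 numbers: dx, dy, dz in m, then a rotation vector rx, ry, rz in rad, then the finger opening in m; each row is the pose to reach, as a shift and turn from the pose commanded when the call began, along the tool's axes at that moment; what a row does not reach only later rows make up. A row lasts 1/8 s, in which the tool goes at most 0.0625 m and 0.188 rad, less where a joint would pass 70% of its speed; a pose out of reach is approached as far as the arm can. The fingers move at their own pace and stop on an object; grip_force is the grip in N (left out, the last holds). Time passes only in rows, so rows that do not move let the fingers close. The tool returns the time, the measured TCP pose, the force, the opening and the grip force at its end. only (a regular expression) keeps the lines of the reply that match it, lines (a string "A,B") keeps lines A to B, and quiet returns only ok. Input that does not fit is refused with a message, and nothing moves.
- ctrl.read_state(): the state, without advancing time (a new reading comes with each control period).
- camrig.capture(name): name is "scene" or "side" or "wrist"; returns the picture (384x512x3 uint8, red, green, blue); there is no depth.
- camrig.get_calibration(name): a dict with "mtx" (3x3 intrinsics, pixels), "world_from_camera" (4x4, takes a point from camera to world coordinates). Camera axes: x right, y up, looking along -z (the intrinsics and any distortion apply to the point x, -y, -z); pixel columns grow to the right and rows downward; lengths in m; the calibration is good to about 2 mm. A picture is of the moment at which its call begins: read the wrist's pose just before it. get_calibration takes no time and is no camera call; for the wrist camera it gives the pose at the moment of the call.
- job.job_done(): hands the job in; it is judged then, once.
The state is a dict: "time": time; "q": joint angles; "joint_velocities": joint speeds; "effort": joint torques, N m; "eef_pos": TCP position; "eef_rot": TCP orientation; "contact_force": force on the tool from outside, world axes, zero at the start; "ft_torque": the same for the moment, N m; "width": finger opening in m; "finger_force": force on a finger pad.
Only numpy, scipy, OpenCV 4.12 (cv2) and the standard library are available. Lean on these libraries where they do the work, as an engineer would, in place of code of your own. Each camera call takes 0.05 s, during which the arm holds its last target. There are 200 camera calls.

## Working session

There is one attempt and no reset: what is moved stays moved. The work goes in short steps, Python scripts to look and compute and a tool call to move; the robot and the scene stay as the last step left them, time stands still between calls to the robot, and variables do not carry over. Pictures are saved under pics/ and viewed, at most 10 in all, crops included, and the job is handed in when it is done.

```bash
ls; mkdir -p pics
```

Run:
```python
from cell import ctrl, camrig, job
import cv2
for n in("scene","side"):
    im=camrig.capture(n); cv2.imwrite(f"pics/{n}0.png",im[:,:,::-1])
    c=camrig.get_calibration(n); print(n,c)
a=[cv2.imread(f"pics/{n}0.png") for n in("scene","side")]
s=ctrl.read_state();print(s["time"],s["eef_pos"],s["eef_rot"],ctrl.pinch_z)
```

```text
cell.py
pics
scene {'mtx': array([[401.19520292,   0.        , 258.52647423],
       [  0.        , 401.19520292, 191.42617145],
       [  0.        ,   0.        ,   1.        ]]), 'world_from_camera': array([[ 0.80484244, -0.49394874,  0.32900349,  0.91242809],
       [ 0.59344676,  0.66322945, -0.45601276, -0.59964354],
       [ 0.00704213,  0.56226448,  0.82692749,  1.04966326],
       [ 0.        ,  0.        ,  0.        ,  1.        ]])}
side {'mtx': array([[434.97841735,   0.        , 253.12389519],
       [  0.        , 434.97841735, 187.29713264],
       [  0.        ,   0.        ,   1.        ]]), 'world_from_camera': array([[ 0.88891094,  0.19333393, -0.41528223, -0.00269364],
       [-0.45754328,  0.41860237, -0.78449105, -1.09146976],
       [ 0.02216939,  0.88735227,  0.46055887,  0.72055069],
       [ 0.        ,  0.        ,  0.        ,  1.        ]])}
0.1 [5.99498160e-01 6.74774129e-05 2.30349187e-01] [[ 1.70072976e-05  9.99998583e-01 -1.68323338e-03]
 [ 9.99999986e-01 -1.67274673e-05  1.66259599e-04]
 [ 1.66231207e-04 -1.68323618e-03 -9.99998570e-01]] 0.0187
```

View pics/scene0.png

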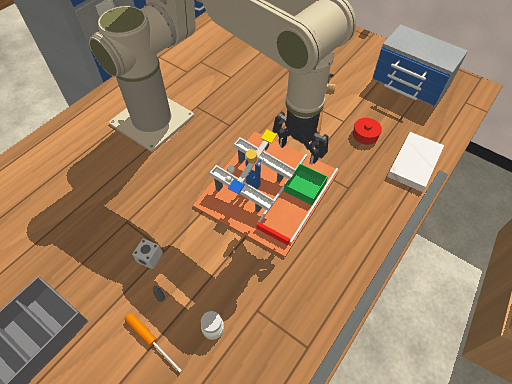

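View pics/side0.png

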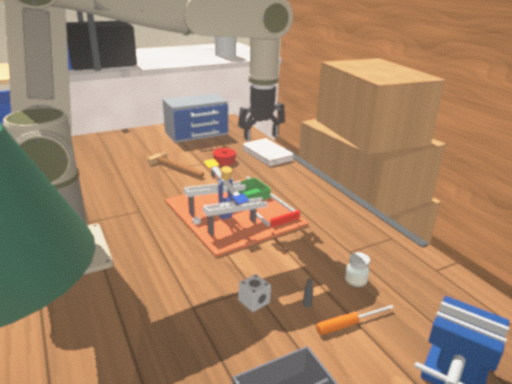

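The scene view shows the feeder at about (195–337, 130–255): yellow pad (270,137), blue pad (237,186), green tray (307,183), red stop (275,232). The gripper is above its left-far side. In the side view the yellow pad is at (211,164), the blue pad at (240,200), the stop at (285,218) and the tray at (257,190).

Create h.py:
```python
import cv2, numpy as np
from cell import ctrl, camrig, job
def ray(c,u,v):
    K=c["mtx"];T=c["world_from_camera"]
    d=np.array([(u-K[0,2])/K[0,0],-(v-K[1,2])/K[1,1],-1.]);d=T[:3,:3]@d
    return T[:3,3],d/np.linalg.norm(d)
def plane(c,u,v,z):
    o,d=ray(c,u,v);return o+d*(z-o[2])/d[2]
def tri(r1,r2):
    (o1,d1),(o2,d2)=r1,r2
    A=np.stack([d1,-d2],1);t=np.linalg.lstsq(A,o2-o1,rcond=None)[0]
    p,q=o1+t[0]*d1,o2+t[1]*d2
    return (p+q)/2,np.linalg.norm(p-q)
def proj(c,p):
    T=c["world_from_camera"];q=T[:3,:3].T@(np.asarray(p)-T[:3,3]);K=c["mtx"]
    return K[0,0]*q[0]/-q[2]+K[0,2],-K[1,1]*q[1]/-q[2]+K[1,2]
COL=dict(yellow=((22,150,120),(34,255,255)),blue=((105,150,60),(125,255,255)),green=((50,120,40),(80,255,255)),red=((0,200,90),(4,255,255)),board=((5,130,60),(11,255,255)))
def blobs(im,name,amin=8):
    hsv=cv2.cvtColor(im,cv2.COLOR_RGB2HSV);m=cv2.inRange(hsv,*COL[name])
    n,l,s,c=cv2.connectedComponentsWithStats(m)
    return [(s[i,4],*s[i,:4],*np.round(c[i],1)) for i in range(1,n) if s[i,4]>=amin],l
```

Run:
```python
from h import *
for n in("scene","side","wrist"):
    im=cv2.imread(f"pics/{n}0.png")
    if im is None:
        im=camrig.capture(n)[:,:,::-1].copy(); cv2.imwrite(f"pics/{n}0.png",im)
    for k in COL: 
        b=[list(map(float,x)) for x in blobs(im[:,:,::-1].copy(),k,12)[0]]; print(n,k,[x for x in b if n=="wrist" or (150<x[5]<345 and 120<x[6]<265)])
a=cv2.resize(cv2.imread("pics/scene0.png")[115:265,180:350],None,fx=2.3,fy=2.3,interpolation=cv2.INTER_CUBIC)
b=cv2.resize(cv2.imread("pics/side0.png")[145:260,155:315],None,fx=2.4,fy=2.4,interpolation=cv2.INTER_CUBIC)
w=cv2.imread("pics/wrist0.png")
C=np.zeros((600,800,3),np.uint8);C[:a.shape[0],:a.shape[1]]=a;C[:b.shape[0],400:400+b.shape[1]]=b
ww=cv2.resize(w[:,:],(300,225));C[360:585,400:700]=ww
cv2.imwrite("pics/comp.png",C)
```

```text
scene yellow [[120.0, 261.0, 130.0, 16.0, 13.0, 268.4, 135.8], [69.0, 246.0, 150.0, 11.0, 8.0, 250.7, 153.5]]
scene blue [[202.0, 246.0, 160.0, 15.0, 29.0, 254.1, 176.6], [130.0, 228.0, 179.0, 16.0, 15.0, 235.7, 186.0]]
scene green [[1065.0, 284.0, 164.0, 44.0, 41.0, 305.4, 183.8]]
scene red [[244.0, 257.0, 222.0, 33.0, 23.0, 272.8, 233.1]]
scene board [[151.0, 247.0, 131.0, 16.0, 17.0, 255.2, 138.8], [511.0, 264.0, 140.0, 41.0, 29.0, 284.7, 153.8], [224.0, 223.0, 153.0, 23.0, 25.0, 236.0, 165.4], [275.0, 302.0, 156.0, 34.0, 25.0, 319.4, 166.8], [522.0, 258.0, 163.0, 29.0, 36.0, 269.7, 181.8], [2638.0, 193.0, 170.0, 146.0, 88.0, 241.7, 215.1], [1267.0, 261.0, 192.0, 51.0, 47.0, 286.0, 214.3]]
side yellow [[68.0, 204.0, 159.0, 14.0, 9.0, 210.6, 162.8]]
side blue []
side green [[37.0, 245.0, 189.0, 14.0, 5.0, 251.6, 191.2]]
side red []
side board [[78.0, 212.0, 147.0, 25.0, 19.0, 225.0, 155.0], [2986.0, 165.0, 194.0, 144.0, 63.0, 230.6, 227.3], [303.0, 257.0, 199.0, 33.0, 24.0, 273.0, 210.7]]
wrist yellow [[3070.0, 7.0, 77.0, 76.0, 57.0, 45.7, 105.1], [25.0, 67.0, 217.0, 13.0, 8.0, 72.
[... 158 characters left out ...]
.8], [23.0, 67.0, 210.0, 5.0, 7.0, 69.0, 212.7]]
wrist green [[8768.0, 206.0, 43.0, 106.0, 111.0, 263.1, 100.6], [34.0, 212.0, 59.0, 7.0, 11.0, 214.3, 64.0]]
wrist red [[1295.0, 232.0, 260.0, 86.0, 22.0, 276.5, 270.8]]
wrist board [[16102.0, 0.0, 0.0, 204.0, 116.0, 107.9, 50.7], [3545.0, 201.0, 0.0, 105.0, 50.0, 251.6, 21.6], [7419.0, 84.0, 144.0, 136.0, 101.0, 164.0, 188.5], [7913.0, 220.0, 148.0, 95.0, 117.0, 269.0, 207.4], [628.0, 40.0, 159.0, 34.0, 67.0, 56.4, 189.3], [2650.0, 157.0, 262.0, 166.0, 39.0, 227.6, 283.8], [97.0, 76.0, 286.0, 24.0, 11.0, 86.3, 290.0]][ WARN:0@0.185] global loadsave.cpp:275 findDecoder imread_('pics/wrist0.png'): can't open/read file: check file path/integrity
```

View pics/comp.png

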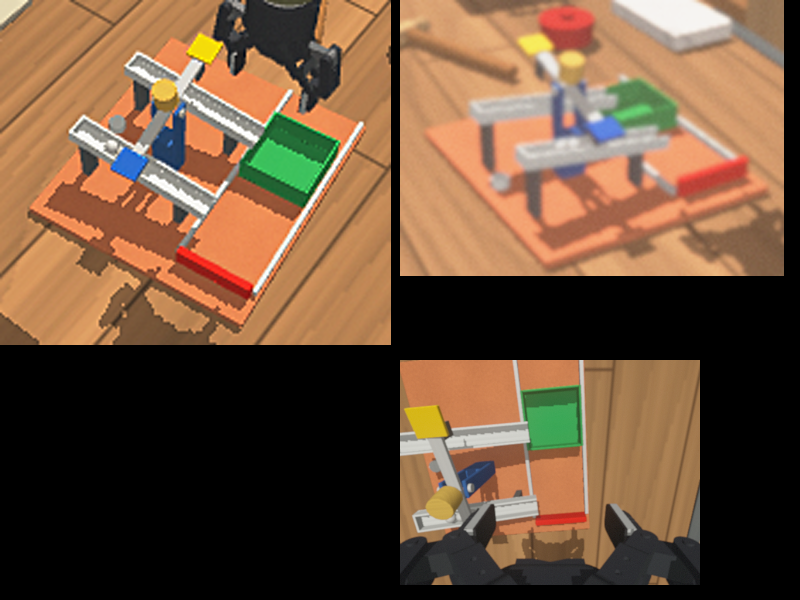

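The composite shows every part clearly. In the wrist view, image up is the robot's left: tray at about (206–312, 43–154), yellow pad (46,105), stop (276,271), far rail at column about 311–319.

Run:
```python
from h import *
np.set_printoptions(precision=4,suppress=True)
I={n:cv2.imread(f"pics/{n}0.png")[:,:,::-1].copy() for n in("scene","side","wrist")}
C={n:camrig.get_calibration(n) for n in I}
print(C["wrist"]["world_from_camera"],C["wrist"]["mtx"][0,0])
def quad(n,k,i=None):
    b,l=blobs(I[n],k,12); b=[x for x in b if n=="wrist" or(150<x[5]<345 and 120<x[6]<265)]
    bb=max(b,key=lambda x:x[0]); m=(l==l[int(bb[6]),int(bb[5])]).astype(np.uint8) 
    c=max(cv2.findContours(m,0,1)[0],key=cv2.contourArea);h=cv2.convexHull(c)
    for e in np.arange(1,12,.25):
        q=cv2.approxPolyDP(h,e,True)
        if len(q)<=4:break
    return q[:,0,:].astype(float)
# yellow pad triangulation by centroids
for k,p in dict(yellow=[(268.4,135.8),(45.7,105.1)]).items():
    print(k,tri(ray(C["scene"],*p[0]),ray(C["wrist"],*p[1])))
    print(k,tri(ray(C["scene"],*p[0]),ray(C["side"],210.6,162.8)))
for k in("green","red","yellow"):
    for n in("scene","wrist"):
        q=quad(n,k);print(k,n,q.tolist()); z=dict(green=.048,red=.038,yellow=.16)[k]
        print([np.round(plane(C[n],*p,z),4)[:2].tolist() for p in q])
# far rail
hsv=cv2.cvtColor(I["wrist"],cv2.COLOR_RGB2HSV)
P=[]
for v in range(4,250,6):
    u=np.where((hsv[v,296:330,1]<60)&(hsv[v,296:330,2]>150))[0]
    if 2<len(u)<14:P.append((296+u.mean(),v))
W=np.array([plane(C["wrist"],u,v,.022)[:2] for u,v in P])
vx,vy,x0,y0=cv2.fitLine(W.astype(np.float32),cv2.DIST_HUBER,0,.001,.001).ravel()
print(len(P),P[0],P[-1],W[0],W[-1],"yaw",np.arctan2(-vx*np.sign(vy),abs(vy)),x0,y0)
```

```text
[[ 1.      0.0003  0.0002  0.5991]
 [-0.0003  0.961   0.2765  0.0716]
 [-0.0001 -0.2765  0.961   0.373 ]
 [ 0.      0.      0.      1.    ]] 313.87917242447213
yellow (array([0.4619, 0.0705, 0.1584]), np.float64(0.0019152706206884069))
yellow (array([0.461 , 0.0725, 0.1563]), np.float64(0.001864254959296874))
green scene [[299.0, 164.0], [327.0, 176.0], [311.0, 204.0], [284.0, 191.0]]
[[0.5544, 0.1139], [0.65, 0.1263], [0.6652, 0.0093], [0.5747, -0.0]]
green wrist [[306.0, 43.0], [311.0, 144.0], [222.0, 152.0], [206.0, 53.0]]
[[0.6464, 0.1266], [0.6557, 0.0314], [0.5638, 0.0232], [0.5514, 0.1179]]
red scene [[258.0, 222.0], [287.0, 237.0], [288.0, 243.0], [257.0, 228.0]]
[[0.5723, -0.1289], [0.6672, -0.1192], [0.6801, -0.1332], [0.5818, -0.1466]]
red wrist [[317.0, 268.0], [232.0, 279.0], [247.0, 265.0], [313.0, 260.0]]
[[0.6717, -0.1169], [0.5701, -0.1316], [0.5883, -0.1129], [0.6664, -0.1063]]
yellow scene [[266.0, 130.0], [276.0, 134.0], [271.0, 142.0], [261.0, 138.0]]
[[0.4444, 0.0833], [0.4776, 0.0881], [0.4839, 0.0536], [0.4513, 0.0487]]
yellow wrist [[65.0, 78.0], [81.0, 129.0], [30.0, 133.0], [7.0, 83.0]]
[[0.4771, 0.0873], [0.4824, 0.0553], [0.4479, 0.0527], [0.4394, 0.0843]]
41 (np.float64(309.0), 4) (np.float64(317.5), 244) [0.6516 0.1663] [ 0.6741 -0.0932] yaw 0.08428199 0.6629517 0.036875688
```

Measurements agree: pivot at about (0.469, -0.019), yaw about 0.088, pad height 0.158 m (text says 0.160), tray centre (0.604, 0.072), so about 0.145 m to go. Next I shut the fingers, move left of the tray and go down.

Request:
shift_gripper(deltas=[[0.04, 0, 0, 0, 0, -0.03, 0], [0.08, -0.001, 0, 0, 0, -0.06, 0], [0.12, -0.002, 0.02, 0, 0, -0.088, 0], [0.154, -0.002, 0.05, 0, 0, -0.088, 0], [0.154, -0.002, 0.09, 0, 0, -0.088, 0], [0.154, -0.002, 0.12, 0, 0, -0.088, 0], [0.154, -0.002, 0.12, 0, 0, -0.088, 0]], grip_force=20)

```text
time: 1.02
eef_pos: [0.5952, 0.1537, 0.1076]
eef_rot: [[-0.088, 0.996, -0.007], [0.996, 0.088, -0.001], [-0.001, -0.007, -1.0]]
contact_force: [-0.2, -0.3, 0.1]
width: -0.0002
finger_force: 0.0
```

Run:
```python
from h import *
im=camrig.capture("wrist");c=camrig.get_calibration("wrist");cv2.imwrite("pics/w1.png",im[:,:,::-1])
s=ctrl.read_state();print(s["eef_pos"],s["eef_rot"][:,0])
b,l=blobs(im,"green",100);print(b)
```

```text
[0.59689845 0.15384837 0.11017701] [-8.78725027e-02  9.96131703e-01 -2.32556079e-04]
[(np.int32(1642), np.int32(190), np.int32(234), np.int32(51), np.int32(52), np.float64(209.9), np.float64(255.9)), (np.int32(1844), np.int32(272), np.int32(234), np.int32(55), np.int32(52), np.float64(304.3), np.float64(256.0)), (np.int32(280), np.int32(250), np.int32(319), np.int32(14), np.int32(25), np.float64(256.0), np.float64(331.7))]
```

View pics/w1.png

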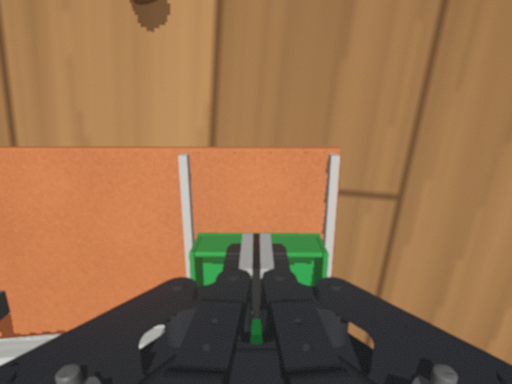

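The wrist view shows the shut fingers centred on the tray (columns 191–327). The tray's left face has its foot at row 234 and its rim at about row 250. I'll check the distance to that face before going down.

Run:
```python
from h import *
c=camrig.get_calibration("wrist");im=cv2.imread("pics/w1.png")
print(im[228:262:2,215].tolist())
s=ctrl.read_state();R=s["eef_rot"];p=s["eef_pos"]
for v,z in((234,.012),(248,.048),(250,.048),(252,.048)):
    for u in(215,300):
        q=plane(c,u,v,z);print(v,q.round(4),"tool",(R.T@(q-p)).round(4))
```

```text
[[82, 128, 203], [82, 127, 205], [77, 130, 162], [75, 146, 72], [67, 135, 66], [69, 132, 67], [66, 132, 65], [65, 131, 63], [69, 133, 61], [67, 134, 61], [68, 135, 61], [66, 134, 61], [83, 162, 68], [87, 170, 65], [70, 137, 60], [55, 107, 54], [50, 105, 49]]
234 [0.5653 0.1185 0.012 ] tool [-0.0324 -0.0342  0.0983]
234 [0.6355 0.1247 0.012 ] tool [-0.0324  0.0362  0.0981]
248 [0.5697 0.1237 0.048 ] tool [-0.0277 -0.0296  0.0623]
248 [0.6301 0.129  0.048 ] tool [-0.0276  0.0311  0.0621]
250 [0.5697 0.1221 0.048 ] tool [-0.0292 -0.0296  0.0623]
250 [0.6303 0.1275 0.048 ] tool [-0.0292  0.0312  0.0621]
252 [0.5698 0.1205 0.048 ] tool [-0.0308 -0.0297  0.0623]
252 [0.6305 0.1259 0.048 ] tool [-0.0308  0.0312  0.0621]
```

The face lies about 31 mm from the TCP, leaving roughly 20 mm clear of the 11 mm half-finger, and the yaw matches. Now down to z 0.028, then a slow approach.

Request:
shift_gripper(deltas=[[0, 0.002, 0.03, 0, 0, 0, 0], [0, 0.002, 0.06, 0, 0, 0, 0], [0, 0.002, 0.082, 0, 0, 0, 0], [0, 0.002, 0.082, 0, 0, 0, 0], [-0.006, 0.002, 0.082, 0, 0, 0, 0], [-0.012, 0.002, 0.082, 0, 0, 0, 0], [-0.016, 0.002, 0.082, 0, 0, 0, 0], [-0.02, 0.002, 0.082, 0, 0, 0, 0]])

```text
time: 2.08
eef_pos: [0.6021, 0.1339, 0.0298]
eef_rot: [[-0.088, 0.996, 0.001], [0.996, 0.088, 0.0], [0.0, 0.001, -1.0]]
contact_force: [-0.8, 2.7, 1.7]
width: -0.0001
finger_force: 2.2
```

Request:
shift_gripper(deltas=[[-0.004, 0, 0, 0, 0, 0, 0], [-0.009, 0, 0, 0, 0, 0, 0], [-0.014, 0, 0, 0, 0, 0, 0], [-0.019, 0, 0, 0, 0, 0, 0], [-0.024, 0, 0, 0, 0, 0, 0], [-0.029, 0, 0, 0, 0, 0, 0], [-0.034, 0, 0, 0, 0, 0, 0], [-0.04, 0, 0, 0, 0, 0, 0]])

```text
time: 3.08
eef_pos: [0.6053, 0.0941, 0.0293]
eef_rot: [[-0.088, 0.996, -0.0], [0.996, 0.088, 0.0], [0.0, -0.0, -1.0]]
contact_force: [-0.3, 3.8, 3.0]
width: -0.0003
finger_force: 1.7
```

Contact and sliding at about 3 N. About 0.105 m remain.

Request:
shift_gripper(deltas=[[-0.006, 0, 0, 0, 0, 0, 0], [-0.012, 0, 0, 0, 0, 0, 0], [-0.018, 0, 0, 0, 0, 0, 0], [-0.024, 0, 0, 0, 0, 0, 0], [-0.03, 0, 0, 0, 0, 0, 0], [-0.036, 0, 0, 0, 0, 0, 0], [-0.042, 0, 0, 0, 0, 0, 0], [-0.048, 0, 0, 0, 0, 0, 0]])

```text
time: 4.08
eef_pos: [0.6095, 0.0462, 0.0293]
eef_rot: [[-0.088, 0.996, -0.0], [0.996, 0.088, 0.0], [0.0, -0.0, -1.0]]
contact_force: [-0.7, 3.5, 2.7]
width: 0.0001
finger_force: 1.7
```

Request:
shift_gripper(deltas=[[-0.006, 0, 0, 0, 0, 0, 0], [-0.012, 0, 0, 0, 0, 0, 0], [-0.018, 0, 0, 0, 0, 0, 0], [-0.024, 0, 0, 0, 0, 0, 0], [-0.03, 0, 0, 0, 0, 0, 0], [-0.036, 0, 0, 0, 0, 0, 0], [-0.04, 0, 0, 0, 0, 0, 0], [-0.044, 0, 0, 0, 0, 0, 0]])

```text
time: 5.08
eef_pos: [0.6133, 0.0025, 0.0292]
eef_rot: [[-0.088, 0.996, -0.0], [0.996, 0.088, 0.0], [0.0, -0.0, -1.0]]
contact_force: [0.4, 3.5, 3.1]
width: 0.0001
finger_force: 1.5
```

Request:
shift_gripper(deltas=[[-0.003, 0, 0, 0, 0, 0, 0], [-0.006, 0, 0, 0, 0, 0, 0], [-0.008, 0, 0, 0, 0, 0, 0], [-0.01, 0, 0, 0, 0, 0, 0], [-0.011, 0, 0, 0, 0, 0, 0], [-0.012, 0, 0, 0, 0, 0, 0]])

```text
time: 5.82
eef_pos: [0.6144, -0.0092, 0.0293]
eef_rot: [[-0.088, 0.996, -0.0], [0.996, 0.088, 0.0], [0.0, -0.0, -1.0]]
contact_force: [0.1, 3.0, 1.7]
width: 0.0001
finger_force: 1.4
```

Request:
shift_gripper(deltas=[[-0.001, 0, 0, 0, 0, 0, 0], [-0.002, 0, 0, 0, 0, 0, 0], [-0.003, 0, 0, 0, 0, 0, 0]])

```text
time: 6.2
eef_pos: [0.6145, -0.0114, 0.0293]
eef_rot: [[-0.088, 0.996, -0.0], [0.996, 0.088, 0.001], [0.001, -0.0, -1.0]]
contact_force: [-2.0, 9.3, 3.3]
width: -0.0001
finger_force: 4.4
```

Request:
shift_gripper(deltas=[[-0.001, 0, 0, 0, 0, 0, 0], [-0.002, 0, 0, 0, 0, 0, 0]])

```text
time: 6.45
eef_pos: [0.6142, -0.0116, 0.0293]
eef_rot: [[-0.088, 0.996, -0.001], [0.996, 0.088, 0.004], [0.004, -0.001, -1.0]]
contact_force: [-4.7, 15.8, 6.5]
width: -0.0003
finger_force: 8.4
```

The tray stopped at y -0.0115, as predicted, and the force rose to 16 N, so it is home. Backing off, lifting, and moving above the yellow pad.

Request:
shift_gripper(deltas=[[0.008, 0, 0, 0, 0, 0, 0], [0.022, 0, 0, 0, 0, 0, 0], [0.025, 0, -0.04, 0, 0, 0, 0], [0.025, 0, -0.1, 0, 0, 0, 0], [0.025, 0, -0.16, 0, 0, 0, 0], [0.025, 0, -0.2, 0, 0, 0, 0], [0.03, -0.03, -0.2, 0, 0, 0, 0]])

```text
time: 7.32
eef_pos: [0.5854, 0.013, 0.2346]
eef_rot: [[-0.088, 0.996, 0.009], [0.996, 0.088, -0.001], [-0.002, 0.009, -1.0]]
contact_force: [0.5, 0.3, -0.9]
width: -0.0003
finger_force: 0.0
```

Request:
shift_gripper(deltas=[[0.02, -0.04, 0, 0, 0, 0, 0], [0.045, -0.08, 0, 0, 0, 0, 0], [0.068, -0.115, 0, 0, 0, 0, 0], [0.068, -0.115, 0, 0, 0, 0, 0], [0.068, -0.115, 0, 0, 0, 0, 0]])

```text
time: 7.95
eef_pos: [0.4622, 0.0708, 0.2296]
eef_rot: [[-0.088, 0.996, 0.001], [0.996, 0.088, -0.0], [-0.001, 0.001, -1.0]]
contact_force: [0.5, -0.4, -0.4]
width: 0.0003
finger_force: 0.0
```

Run:
```python
from h import *
for n in("wrist","scene"):
    im=camrig.capture(n);cv2.imwrite(f"pics/{n}2.png",im[:,:,::-1])
c=camrig.get_calibration("wrist");s=ctrl.read_state();p=s["eef_pos"];R=s["eef_rot"]
print(p,s["contact_force"],"to pad",R.T@(np.array([.4615,.0710,.158])-p))
w=cv2.imread("pics/wrist2.png");sc=cv2.resize(cv2.imread("pics/scene2.png")[115:265,180:350],None,fx=2.2,fy=2.2)
C=np.zeros((384,800,3),np.uint8);C[:336,:420]=cv2.resize(w,(420,336));C[:330,424:798]=sc;cv2.imwrite("pics/c2.png",C)
im=camrig.capture("wrist")
print([x for x in blobs(im,"yellow",30)[0]])
```

```text
[0.4625118  0.07041391 0.22942074] [-0.19613287  0.27318179  0.20659188] to pad [ 0.00069701 -0.00098857  0.07142007]
[(np.int32(2116), np.int32(229), np.int32(186), np.int32(51), np.int32(44), np.float64(254.3), np.float64(207.0))]
```

View pics/c2.png

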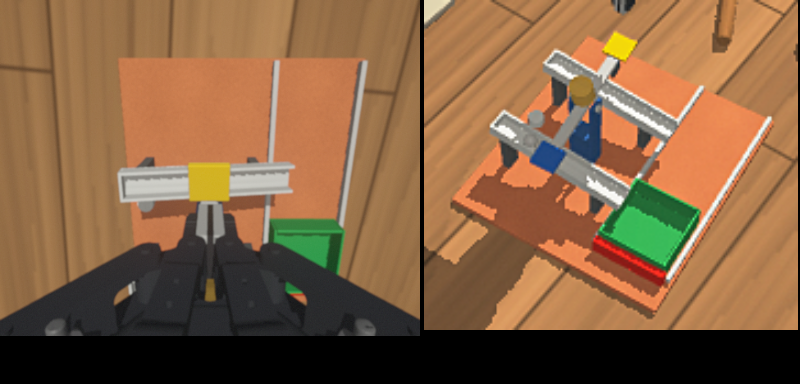

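The tray sits against the red stop under the right chute mouth. The yellow pad (wrist pixel 254,207) is centred on the fingers' columns; I'll check its position from this view.

Run:
```python
from h import *
c=camrig.get_calibration("wrist");s=ctrl.read_state()
im=cv2.imread("pics/scene2.png")[:,:,::-1].copy();b=[x for x in blobs(im,"yellow",30)[0] if 240<x[5]<290 and 120<x[6]<160];print(b)
print(plane(c,254.3,207,.158),[tri(ray(c,254.3,207),ray(camrig.get_calibration("scene"),*x[5:7])) for x in b])
# tray home check from scene: rim corners
sc=camrig.get_calibration("scene");b,l=blobs(im,"green",300)
m=(l>0).astype(np.uint8);h=cv2.convexHull(max(cv2.findContours(m,0,1)[0],key=cv2.contourArea));q=cv2.approxPolyDP(h,3,True)[:,0]
print([(p.tolist(),plane(sc,*map(float,p),.048)[:2].round(4).tolist()) for p in q])
```

```text
[(np.int32(121), np.int32(261), np.int32(130), np.int32(16), np.int32(13), np.float64(268.5), np.float64(135.8))]
[0.46094712 0.07035722 0.158     ] [(array([0.46176265, 0.07058674, 0.15740322]), np.float64(0.001801274627067415))]
[([276, 196], [0.5657, -0.0293]), ([305, 211], [0.664, -0.0218]), ([290, 237], [0.6764, -0.1189]), ([259, 221], [0.576, -0.1292])]
```

Pad confirmed at (0.4615, 0.0706, 0.1575), directly below the fingertip. Pressing down gently.

Request:
shift_gripper(deltas=[[0, -0.001, 0.03, 0, 0, 0, 0], [0, -0.001, 0.055, 0, 0, 0, 0], [0, -0.001, 0.062, 0, 0, 0, 0], [0, -0.001, 0.067, 0, 0, 0, 0], [0, -0.001, 0.071, 0, 0, 0, 0], [0, -0.001, 0.075, 0, 0, 0, 0], [0, -0.001, 0.079, 0, 0, 0, 0], [0, -0.001, 0.083, 0, 0, 0, 0]])

```text
time: 9.1
eef_pos: [0.4609, 0.0707, 0.1462]
eef_rot: [[-0.088, 0.996, 0.0], [0.996, 0.088, 0.0], [-0.0, 0.0, -1.0]]
contact_force: [-0.5, 0.5, 1.1]
width: -0.0002
finger_force: 0.0
```

Request:
shift_gripper(deltas=[[0, 0, 0.004, 0, 0, 0, 0], [0, 0, 0.008, 0, 0, 0, 0], [0, 0, 0.012, 0, 0, 0, 0], [0, 0, 0.016, 0, 0, 0, 0], [0, 0, 0.019, 0, 0, 0, 0], [0, 0, 0.019, 0, 0, 0, 0]])

```text
time: 9.85
eef_pos: [0.4606, 0.0706, 0.127]
eef_rot: [[-0.088, 0.996, -0.001], [0.996, 0.088, 0.0], [0.0, -0.001, -1.0]]
contact_force: [-0.2, -0.2, -0.6]
width: 0.0
finger_force: 0.0
```

Well past centre with no load left. Lifting clear, waiting, and looking.

Request:
shift_gripper(deltas=[[0, 0, -0.02, 0, 0, 0, 0], [0, 0, -0.06, 0, 0, 0, 0], [0, 0, -0.1, 0, 0, 0, 0], [0, 0, -0.12, 0, 0, 0, 0], [0.03, 0, -0.12, 0, 0, 0, 0], [0.06, 0, -0.12, 0, 0, 0, 0], [0.06, 0, -0.12, 0, 0, 0, 0], [0.06, 0, -0.12, 0, 0, 0, 0]])

```text
time: 10.85
eef_pos: [0.4553, 0.13, 0.2467]
eef_rot: [[-0.088, 0.996, -0.001], [0.996, 0.088, -0.001], [-0.001, -0.001, -1.0]]
contact_force: [0.3, -0.5, -0.4]
width: -0.0001
finger_force: 0.0
```

Request:
shift_gripper(deltas=[[0, 0, 0, 0, 0, 0, 0], [0, 0, 0, 0, 0, 0, 0], [0, 0, 0, 0, 0, 0, 0], [0, 0, 0, 0, 0, 0, 0], [0, 0, 0, 0, 0, 0, 0], [0, 0, 0, 0, 0, 0, 0], [0, 0, 0, 0, 0, 0, 0], [0, 0, 0, 0, 0, 0, 0]])

```text
time: 11.85
eef_pos: [0.4555, 0.1304, 0.2473]
eef_rot: [[-0.088, 0.996, -0.0], [0.996, 0.088, -0.0], [-0.0, -0.0, -1.0]]
contact_force: [-0.3, 0.1, -0.5]
width: 0.0003
finger_force: 0.0
```

Run:
```python
from h import *
for n in("side","scene"):
    im=camrig.capture(n);cv2.imwrite(f"pics/{n}3.png",im[:,:,::-1])
sc=cv2.resize(cv2.imread("pics/scene3.png")[115:265,180:350],None,fx=2.35,fy=2.35,interpolation=2);sd=cv2.resize(cv2.imread("pics/side3.png")[145:260,155:315],None,fx=2.4,fy=2.4,interpolation=2)
C=np.zeros((360,800,3),np.uint8);C[:sc.shape[0],:sc.shape[1]]=sc;C[:sd.shape[0],405:405+sd.shape[1]]=sd;cv2.imwrite("pics/c3.png",C)
```

```text
(no output)
```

View pics/c3.png

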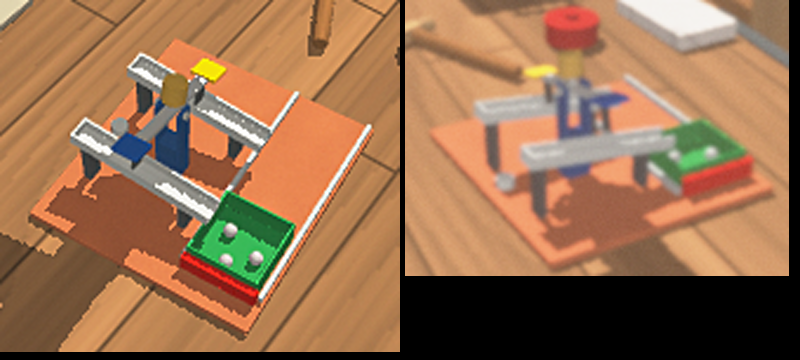

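The scene view shows all three balls in the tray, at crop positions (230,229), (226,260) and (257,257). The yellow end is down, the blue end is up and the tray is against the stop. Handing in.

```bash
python3 -c "
from cell import ctrl, camrig, job
print(job.job_done())"
```

```text
the job is handed in; nothing more can be done
None
```

The tray is home against the red end stop, the seesaw is rocked over with its yellow end down, and all three balls are in the tray; I handed the job in after about 12 s of robot time.

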